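# Build up one tier of a kiln load

## Task

Build the next tier of this kiln load: stand the loose tall post on the pale square mark across from the post that already stands on the kiln shelf, put the little open dish on the kiln shelf midway between the two posts, lay the bridge slab across both posts, centred and square over them, and stand the vase upright in the middle of the bridge. Let go of everything and leave the standing post, the short post and the paint jar where they are.

Things in the scene. Friction and masses are not known exactly. Their poses are not given: they have to be found in the camera images.
- kiln_shelf: fixed grey refractory slab lying on the table, 120 (x) x 270 (y) x 16 mm thick. Origin: centre of its underside, so its top is 16 mm above the origin. Its long side runs along its own y. The standing post and the mark lie on its long centre line, 80 mm either side of its centre (at y = +80 and -80 mm in its frame, either way round), so its centre is midway between the two posts
- mark: pale square print 46 x 46 mm on the top of the kiln shelf (1 mm, look only, nothing to feel): where the second tall post goes. Origin: its centre, at the height of the kiln shelf's top. Square with the kiln shelf
- set_post: tall square kiln post, pale fired clay, 40 x 40 x 90 mm high, 0.3 kg, already standing loose on the kiln shelf. Origin: centre of its underside; z up; sides along its x and y, square with the kiln shelf. Stays where it is
- tall_post: the same kind of tall square post, 40 x 40 x 90 mm high, about 0.26 kg, standing upright on the table with a dark dimple in its top. Origin: centre of its underside; sides along its x and y
- short_post: squat square post, 40 x 40 x 36 mm high (under half the tall ones), standing on the table: too short for this tier, a bystander. Origin: centre of its underside
- bridge: narrow grey refractory slab lying flat on the table, 60 (x) x 200 (y) x 14 mm thick, about 0.34 kg. Origin: centre of its underside; its long side runs along its own y. To be laid flat on the two tall posts, long side along the kiln shelf's long side
- dish: small open terracotta dish, round with straight sides, 60 mm outside diameter, 40 mm high, wall 4 mm, about 0.09 kg, standing upright on the table. Origin: centre of its underside; z is its axis
- vase: white glazed vase with pierced-looking belly, solid, round, 120 mm high, about 0.22 kg, standing upright on the table: foot 44 mm diameter, belly 64 mm diameter at 40 mm height, straight neck 36 mm diameter from 73 to 108 mm height, lip 44 mm diameter at 113 to 120 mm. Origin: centre of its underside; z is its axis. Too tall to go under the bridge
- paint_jar: bystander: white closed paint jar with a blue band, 80 mm diameter, 130 mm high, 0.7 kg, standing on the table. Origin: centre of its underside
Mind the look-alikes: they are no part of the job. What is shaped like the set_post but purple is not meant.

How it is judged (in metres and radians):
At the end, for the whole second after the job is handed in: Upright and at rest: tall post within 12 mm of the mark, dish on the kiln shelf within 15 mm of its centre, bridge flat on both posts within 15 mm and 8 degrees of the shelf, vase within 15 mm of bridge centre; standing post moved under 12 mm, short post and jar under 20 mm (horizontal distance between tall_post and mark below 0.012 m and angle between each of tall_post, dish, bridge, vase, set_post's own z axis and vertical below 0.06 rad and height (world z) of tall_post between 0.012 and 0.02 m and horizontal distance between each of dish, bridge and kiln_shelf below 0.015 m and height (world z) of dish between 0.012 and 0.02 m and angle between the y axis of bridge and the y axis of kiln_shelf, either way round below 0.14 rad and height (world z) of bridge between 0.101 and 0.111 m and horizontal distance between vase and bridge below 0.015 m and height (world z) of vase between 0.115 and 0.125 m and distance of set_post from where it was at the start of the episode below 0.012 m and distance of each of short_post, paint_jar from where it was at the start of the episode below 0.02 m and linear speed of each of tall_post, dish, bridge, vase below 0.02 m/s); the robot touches nothing.
It fails at once if the standing post is knocked away or tipped over (distance of set_post from where it was at the start of the episode above 0.04 m or angle between set_post's own z axis and vertical above 0.4 rad).
It fails at once if the short post or the paint jar is knocked away (distance of any of short_post, paint_jar from where it was at the start of the episode above 0.04 m).
It also fails if it takes over 128 s, if anything falls off the work surface, if the arm or the gripper's body presses on something with over 40 N, if the wrist force passes 120 N, or if a joint passes its speed limit or range.

## Robot

A 6-joint arm with a two-finger parallel gripper is mounted at the origin on the work surface. World frame = base frame: x ahead of the robot, y to its left, z up, the work surface at z = 0. Lengths are in mm, angles in rad, forces in N, time in s.
With the tool pointing down it reaches from about 350 to 775 mm from the base axis. Payload 7.3 kg.
Tool frame: the origin (TCP) lies midway between the tips of the shut fingers; the grasp point (between the pads) lies 19 mm behind it; x points along the fingers, y is the direction in which the jaws open and shut, and the axes are right-handed (so a half turn about x gives the same grasp; the last joint's range is limited). The gripper opens to 92 mm and grips with 3 to 60 N. Pads are 19 mm wide; open, the fingers measure 130 mm over their backs; the gripper's body (75 mm by 190 mm) begins 47 mm behind the grasp point.
Start: joints at [-1.296, 0.342, 1.524, -0, 1.275, -0.146], TCP at [214.481, -479.21, 226.741] pointing down, gripper open.
Joint ranges: [-2.53, 2.53], [-0.77, 2.02], [0.04, 2.7], [-1, 4.14], [0.28, 2.66], [-3.11, 3.11]. Speed limits (rad/s): [2.57, 2.57, 3.14, 3.14, 3.14, 3.14].

## Interface

Orientations are given as [roll, pitch, yaw] about the fixed x, y, z axes, in that order (R = Rz(yaw) Ry(pitch) Rx(roll)).
In Python, from plant import bot gives the robot as it stands. The module is installed in compiled form; this text tells all that it offers.
- The arm moves only by the shell command python3 -m handwheel 'ROWS' [OPENING]. ROWS is JSON, a list that holds one entry, the list of rows, each a list of 4 numbers: the shift along the tool's x, y, z in cm, then the turn about the tool's x in rad. A call has 1 to 8 rows; each row shifts and turns the commanded pose from where the row before left it, along the tool's axes as they then stand; what a row does not reach is not made up. A row lasts 1/12 s, in which the tool goes at most 41.7 mm and 7.16 degrees, less where a joint would pass 70% of its speed; a pose out of reach is approached as far as the arm can. A call is refused whole if a number of a shift passes 4.17 or a number of a turn 0.125, either way. A call with a gripper value outside its range is refused whole. OPENING is the opening, from 0 (shut) to 1 (fully open), set as the call begins (- or left out, the last holds). The fingers move at their own pace and stop on an object; the grip force is fixed at half the most. Time passes only in rows, so rows that do not move let the fingers close. It gives the time, the measured TCP pose, the force and the opening at its end, in the units of the state.
- bot.get_obs(): the state, without advancing time (a new reading comes with each control period).
- bot.capture(name): name is "side" or "top"; returns (picture, depth): 480x640x3 uint8, red, green, blue; 480x640 float32, mm along the optical axis (not along the pixel's ray), 0 where there is no reading.
- bot.camera_model(name): a dict with "fx", "fy", "cx", "cy" (pixels), "position" and "rotation" of the camera in the world. Camera axes: x right, y down, z forward; pixel columns grow to the right and rows downward; lengths in mm; the calibration is good to about 2 mm. A picture is of the moment at which its call begins. camera_model takes no time and is no camera call.
- bot.close_job(): hands the job in, once; it reports no verdict.
Trained networks look in the newest picture that a camera, given by its name, has taken for a name from the list of things; names that differ only in an ending like _2 or _b are one class to them, and where a whole thing is asked for, a point or a joint stands for the part that bears it (a point fixed in the world has none). Each returns a list of dicts, best first, with "conf" (0 to 1); they miss things now and then, are a little off and sometimes report something else, mostly with a low value. They report only what shows in the picture. A call takes as long as a camera call. They do not tell look-alikes from the thing itself.
- bot.find_in(camera, label): "bbox" ([left, top, width, height] in pixels, round what is visible of it).
- bot.spot_point(camera, label): "point" ([column, row] in pixels: a listed point, or the origin of a listed thing).
The state is a dict: "time": time; "joint_positions": joint angles; "dq": joint speeds; "tau": joint torques, N m; "tool_pos": TCP position; "tcp_rot": TCP orientation; "contact_force": force on the tool from outside, world axes, zero at the start; "moment": the same for the moment, N m; "grip_width": finger opening in mm.
Only numpy, scipy, OpenCV 4.12 (cv2) and the standard library are available. Lean on these libraries where they do the work, as an engineer would, in place of code of your own. Each camera call takes 0.05 s, during which the arm holds its last target.

## Working session

There is one attempt and no reset: what is moved stays moved. The work goes in short steps, Python scripts to look and compute and a shell command to move; the robot and the scene stay as the last step left them, time stands still between calls to the robot, and variables do not carry over. Pictures are saved under pics/ and viewed, and the job is handed in when it is done.

```bash
mkdir -p pics; ls; python3 - <<'E'
from plant import bot
import cv2,json
for n in("side","top"):
    p,d=bot.capture(n); cv2.imwrite(f"pics/{n}0.png",p[:,:,::-1])
    print(n,bot.camera_model(n))
o=bot.get_obs(); print(o)
E
```

```text
pics
side {'fx': 553.7054196864257, 'fy': 553.7054196864257, 'cx': 313.81628309612734, 'cy': 235.9139269120748, 'position': array([589.66663303, 602.9690142 , 776.58268809]), 'rotation': array([-2.45405811,  0.01361991, -3.13669806])}
top {'fx': 547.2233683092295, 'fy': 547.2233683092295, 'cx': 321.819328887761, 'cy': 242.2020179696503, 'position': array([ 544.7102334 ,    2.05849532, 1204.43927805]), 'rotation': array([-3.08414744,  0.00817136, -1.5700285 ])}
{'time': 0.1, 'joint_positions': array([-1.29599482e+00,  3.42684646e-01,  1.52489449e+00, -1.82810325e-05,
        1.27541732e+00, -1.46043395e-01]), 'dq': array([ 9.78710599e-05, -1.68874298e-03, -3.40607628e-03, -1.45162976e-03,
       -5.60033233e-05,  9.71645235e-05]), 'tau': array([ 2.15760556e-03, -4.32002449e+01, -2.44695926e+01,  7.19887996e-02,
        5.25960024e-02, -3.52438838e-05]), 'tool_pos': array([ 214.37566707, -478.84590148,  226.10749007]), 'tcp_rot': array([-1.70438713,  1.56939242,  1.85805575]), 'contact_force': array([-0.2290028 ,  0.01820238, -0.28552466]), 'moment': array([ 0.03051178,  0.05119684, -0.01939509]), 'grip_width': 91.6410038415303}
```

View pics/side0.png

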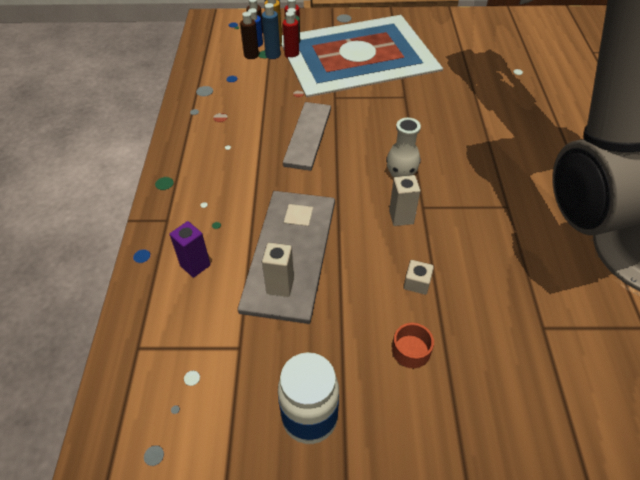

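View pics/top0.png

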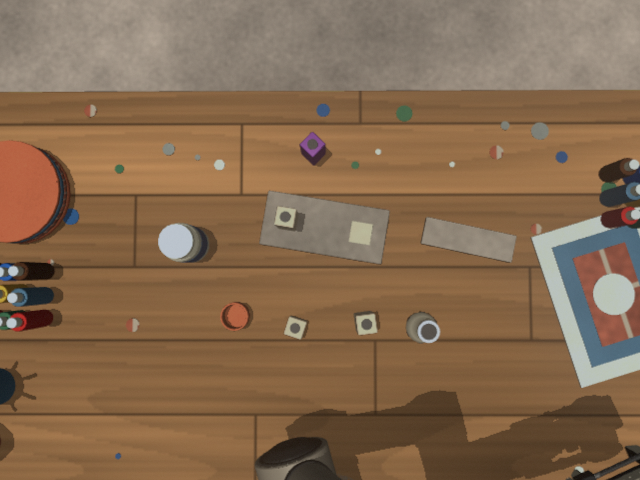

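The side view shows the set post (278,265) on the shelf, the mark (299,214), the loose tall post (404,200), the short post (420,276), the dish (413,345), the vase (404,145), the bridge (307,135), the jar (309,395) and the purple look-alike (190,248). Next I measure them.

```bash
cat > h.py <<'E'
from plant import bot
import numpy as np, cv2
from scipy.spatial.transform import Rotation as Ro
def Rm(m): return Ro.from_euler('xyz',m['rotation']).as_matrix()
def cloud(n):
    p,d=bot.capture(n); m=bot.camera_model(n)
    v,u=np.mgrid[0:480,0:640]; d=d.astype(float)
    c=np.stack([(u-m['cx'])/m['fx']*d,(v-m['cy'])/m['fy']*d,d],-1)
    w=c@Rm(m).T+m['position']; w[d<=0]=np.nan
    return p,w
def pix2w(n,uv,z):
    m=bot.camera_model(n); r=Rm(m)@np.array([(uv[0]-m['cx'])/m['fx'],(uv[1]-m['cy'])/m['fy'],1])
    return m['position']+r*(z-m['position'][2])/r[2]
def rect(w,mask,zlo,zhi):
    k=mask&(w[...,2]>zlo)&(w[...,2]<zhi)
    n,l,s,_=cv2.connectedComponentsWithStats(k.astype(np.uint8))
    if n<2: return None
    i=1+np.argmax(s[1:,4]); pts=w[l==i]
    return cv2.minAreaRect(pts[:,:2].astype(np.float32)),np.median(pts[:,2]),len(pts)
def box(u0,v0,u1,v1):
    m=np.zeros((480,640),bool); m[v0:v1,u0:u1]=True; return m
E
python3 - <<'E'
from h import *
for n in("top","side"):
    p,w=cloud(n)
    np.save(f"{n}0.npy",w)
    for l in["kiln_shelf","mark","set_post","tall_post","short_post","bridge","dish","vase","paint_jar"]:
        r=bot.spot_point(n,l); b=bot.find_in(n,l)
        print(n,l,[(np.round(x['point']),round(x['conf'],2)) for x in r[:3]],[(np.round(x['bbox']),round(x['conf'],2)) for x in b[:2]])
w=np.load("top0.npy")
print("table z",np.nanmedian(w[270:290,300:500,2]))
B={"shelf":((255,185,395,268),8,24),"set":((265,195,305,240),95,120),"tall":((345,300,390,345),80,100),"short":((275,305,315,345),28,45),"bridge":((415,210,525,265),8,24),"dish":((215,295,255,335),32,46),"vase":((400,300,450,350),112,128),"jar":((150,215,215,270),120,140)}
for k,(b,lo,hi) in B.items(): print(k,rect(w,box(*b),lo,hi))
E
```

```text
top kiln_shelf [(array([325., 229.]), 0.68)] [(array([260., 193., 130.,  71.]), 0.91)]
top mark [(array([357., 231.]), 0.93), (array([466., 239.]), 0.7)] [(array([346., 221.,  24.,  25.]), 0.62), (array([416., 224., 100.,  38.]), 0.22)]
top set_post [(array([289., 223.]), 0.94), (array([312., 158.]), 0.89)] [(array([302., 134.,  22.,  33.]), 0.93), (array([275., 208.,  21.,  24.]), 0.71)]
top tall_post [(array([364., 322.]), 0.61)] [(array([353., 314.,  26.,  22.]), 0.59)]
top short_post [(array([296., 324.]), 0.61)] [(array([284., 317.,  24.,  19.]), 0.61)]
top bridge [(array([462., 242.]), 0.73)] [(array([416., 220.,  99.,  43.]), 0.85)]
top dish [(array([234., 315.]), 0.66)] [(array([219., 302.,  28.,  32.]), 0.58)]
top vase [] [(array([409., 311.,  28.,  33.]), 0.9)]
top paint_jar [(array([191., 243.]), 0.57)] [(array([162., 221.,  49.,  42.]), 0.72)]
side kiln_shelf [(array([298., 218.]), 0.61), (array([291., 253.]), 0.58)] [(array([236., 191., 100., 130.]), 0.93)]
side mark [(array([301., 214.]), 0.81), (array([420., 287.]), 0.16)] [(array([283., 206.,  28.,  20.]), 0.59)]
side
[... 1225 characters left out ...]
5784912109375, 69.712890625), (39.53535079956055, 40.29362869262695), 72.77259063720703), np.float64(36.11775812598785), 354)
bridge (((619.26611328125, -306.8404541015625), (201.5286102294922, 60.4271240234375), 77.94601440429688), np.float64(14.463528631132704), 2535)
dish (((453.89129638671875, 198.2051544189453), (58.462162017822266, 57.2443733215332), 89.6221923828125), np.float64(39.37643454474755), 179)
vase (((431.5763244628906, -197.49317932128906), (42.66276168823242, 42.13746643066406), 63.49845886230469), np.float64(120.46445171054597), 405)
jar (((608.8505859375, 300.38116455078125), (68.23583221435547, 67.44231414794922), 88.93450164794922), np.float64(129.84089635518205), 982)
```

```bash
cat > go.py <<'E'
import sys
from h import *
x,y,z,a=map(float,sys.argv[1:5])   # target TCP mm, jaw angle deg (mod 180)
o=bot.get_obs(); R=Ro.from_euler('xyz',o['tcp_rot']).as_matrix()
j=np.degrees(np.arctan2(R[1,1],R[0,1])); da=(a-j+90)%180-90
t=-np.radians(da)
R2=R@Ro.from_rotvec([t,0,0]).as_matrix()
d=np.array([x,y,z])-o['tool_pos']
print("t",round(o['time'],2),"tcp",np.round(o['tool_pos'],1),"xaxis",np.round(R[:,0],3),"jaw",round(j,2),"q",np.round(o['joint_positions'],2),"F",np.round(o['contact_force'],1),"w",round(o['grip_width'],1))
print("turn rad",round(t,3),"then tool shift cm",np.round(R2.T@d/10,2))
E
python3 go.py 454 198 200 -9.5
python3 - <<'E'
from h import *
w=np.load("top0.npy"); p,_=bot.capture("top")
h=cv2.cvtColor(p,cv2.COLOR_RGB2HSV)
print(p[233,361],p[245,330])
b=box(345,215,378,250); g=(p.min(2)>150)&b
v,u=np.nonzero(g); print(cv2.minAreaRect(w[v,u,:2].astype(np.float32)))
c=np.hstack([cv2.resize(p[180:280,250:400],None,fx=2.6,fy=2.6),cv2.resize(p[280:360,200:350],None,fx=2.6,fy=3.25)])
cv2.imwrite("pics/crop1.png",cv2.resize(c,None,fx=1,fy=1)[:,:,::-1])
s,_=bot.capture("side"); cv2.imwrite("pics/crop2.png",cv2.resize(s[100:320,160:450],None,fx=2.5,fy=2.5)[:,:,::-1])
E
```

```text
t 2.0 tcp [ 214.5 -479.2  226.7] xaxis [ 0. -0. -1.] jaw -65.89 q [-1.3   0.34  1.52 -0.    1.28 -0.15] F [ 0.4 -0.2 -0.1] w 91.6
turn rad -0.984 then tool shift cm [  2.67  12.45 -70.74]
[183 180 152] [132 124 111]
((634.1984252929688, -72.66691589355469), (40.73475646972656, 42.10883712768555), 79.79222106933594)
```

View pics/crop2.png

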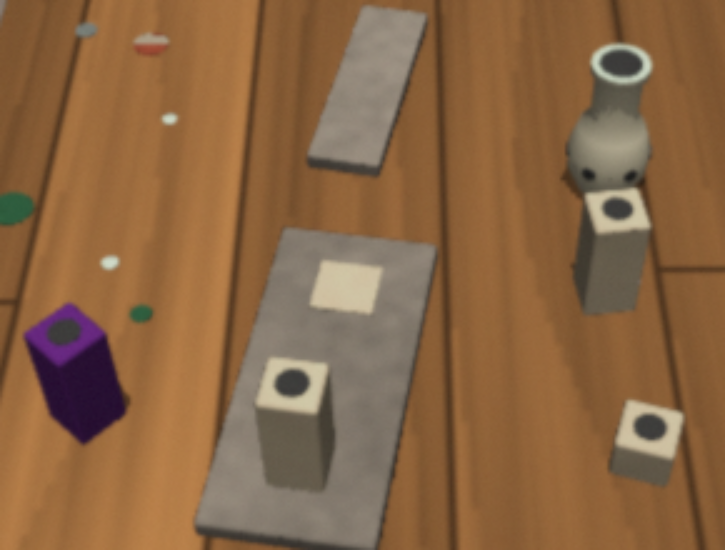

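The candidates for the loose tall post are:
- set post (278,265): pale, but already on the shelf.
- (404,200): pale, tall and standing on the table with a dimple. This is the tall_post.
- (420,276): too short.
- (190,248): purple, so the look-alike, which I ignore.

The enlarged crop confirms this. I start with the dish, turning the jaws square with the shelf.

```bash
python3 -m handwheel '[[[0,0,0,-0.123],[0,0,0,-0.123],[0,0,0,-0.123],[0,0,0,-0.123],[0,0,0,-0.123],[0,0,0,-0.123],[0,0,0,-0.123],[0,0,0,-0.123]]]' 1
python3 -m handwheel '[[[0,2.5,0,0],[0,3.3,0,0],[0,3.3,0,0],[0,3.3,-1,0],[0,0,-3,0],[0,0,-3.5,0],[0,0,-3.5,0],[0,0,-3.5,0]]]'
python3 -m handwheel '[[[0,0,-3.5,0],[0,0,-3.5,0],[0,0,-3.5,0],[0,0,-3.5,0],[0,0,-3.5,0],[0,0,-3.5,0],[0,0,-3.5,0],[0,0,-3.5,0]]]'
python3 -m handwheel '[[[0,0,-3.5,0],[0,0,-3.5,0],[0,0,-3.5,0],[0,0,-3.5,0],[0,0,-3.5,0],[0,0,-3.5,0],[0,0,-2.5,0],[0,0,0,0]]]'
python3 go.py 454 198 13 -9.5
```

```text
time: 2.77
tool_pos: [214.5, -479.2, 226.7]
tcp_rot: [0.284, 1.571, -1.447]
contact_force: [-0.7, 0.3, -0.1]
grip_width: 91.7
time: 3.43
tool_pos: [360.9, -355.1, 226.3]
tcp_rot: [-2.437, 1.57, 2.109]
contact_force: [0.4, 0.3, 0.2]
grip_width: 92.0
time: 4.1
tool_pos: [407.0, -78.9, 226.9]
tcp_rot: [1.313, 1.57, -0.424]
contact_force: [0.9, -0.4, 0.1]
grip_width: 91.5
time: 4.77
tool_pos: [446.2, 155.1, 226.7]
tcp_rot: [2.852, 1.569, 1.119]
contact_force: [-0.2, -0.4, 0.7]
grip_width: 92.0
t 4.77 tcp [446.2 155.1 226.7] xaxis [ 0.001  0.001 -1.   ] jaw -9.28 q [0.17 0.25 1.66 0.   1.23 0.33] F [-0.2 -0.4  0.7] w 92.0
turn rad 0.004 then tool shift cm [21.37  0.06 -4.32]
```

```bash
python3 -m handwheel '[[[2,0,-2.2,0],[3,0.06,-2.1,0],[3,0,0,0],[3,0,0,0],[2,0,0,0],[1,0,0,0],[0,0,0,0]]]'
python3 go.py 454 198 13 -9.5
```

```text
time: 5.35
tool_pos: [451.9, 192.7, 84.4]
tcp_rot: [-1.109, 1.566, -2.846]
contact_force: [0.0, 0.6, -0.6]
grip_width: 91.7
t 5.35 tcp [451.9 192.7  84.4] xaxis [-0.005 -0.002 -1.   ] jaw -9.52 q [ 0.25  0.45  1.8  -0.    0.89  0.41] F [ 0.   0.6 -0.6] w 91.7
turn rad -0.0 then tool shift cm [ 7.13  0.15 -0.58]
```

```bash
python3 -m handwheel '[[[0,0,0,0],[0,0,0,0]]]'
python3 go.py 454 198 13 -9.5
```

```text
time: 5.52
tool_pos: [454.3, 193.4, 87.6]
tcp_rot: [1.885, 1.569, 0.148]
contact_force: [-0.5, 0.4, -0.3]
grip_width: 91.7
t 5.52 tcp [454.3 193.4  87.6] xaxis [ 0.002  0.    -1.   ] jaw -9.53 q [ 0.25  0.45  1.8  -0.    0.9   0.41] F [-0.5  0.4 -0.3] w 91.7
turn rad -0.0 then tool shift cm [ 7.46 -0.11 -0.44]
```

```bash
python3 -m handwheel '[[[1.5,-0.1,-0.45,0],[1.8,0,0,0],[1.8,0,0,0],[1.4,0,0,0],[0.8,0,0,0],[0.2,0,0,0],[0,0,0,0],[0,0,0,0]]]'
python3 go.py 454 198 13 -9.5
```

```text
time: 6.18
tool_pos: [454.1, 198.3, 12.7]
tcp_rot: [1.945, 1.569, 0.208]
contact_force: [0.5, -1.0, 0.4]
grip_width: 91.9
t 6.18 tcp [454.1 198.3  12.7] xaxis [ 0.002  0.    -1.   ] jaw -9.52 q [ 0.26  0.57  1.85 -0.    0.71  0.42] F [ 0.5 -1.   0.4] w 91.9
turn rad -0.0 then tool shift cm [-0.03 -0.    0.03]
```

```bash
python3 -m handwheel '[[[0,0,0,0],[0,0,0,0],[0,0,0,0],[0,0,0,0],[0,0,0,0],[0,0,0,0],[0,0,0,0],[0,0,0,0]]]' 0
python3 -m handwheel '[[[-0.5,0,0,0],[-1.5,0,0,0],[-2.5,0,0,0],[-2.5,0,0,0],[-2.5,0,0,0],[-2.5,0,0,0],[-1,0,0,0],[0,0,0,0]]]'
python3 go.py 646.6 7.4 145 -9.5
```

```text
time: 6.85
tool_pos: [453.4, 198.1, 11.8]
tcp_rot: [1.539, 1.571, -0.197]
contact_force: [-0.2, -0.4, 2.6]
grip_width: 59.6
time: 7.52
tool_pos: [454.7, 198.6, 144.5]
tcp_rot: [1.982, 1.565, 0.245]
contact_force: [0.1, 0.8, -0.8]
grip_width: 59.1
t 7.52 tcp [454.7 198.6 144.5] xaxis [ 0.005  0.001 -1.   ] jaw -9.51 q [ 0.26  0.37  1.73 -0.    1.04  0.42] F [ 0.1  0.8 -0.8] w 59.1
turn rad -0.0 then tool shift cm [2.000e-02 2.209e+01 1.569e+01]
```

```bash
python3 -m handwheel '[[[0,1.5,1,0],[0,2.9,2.1,0],[0,3.2,2.3,0],[0,3.2,2.3,0],[0,3.2,2.3,0],[0,3.2,2.3,0],[0,2.9,2.1,0],[0,2.0,1.3,0]]]'
python3 -m handwheel '[[[0,0,0,0],[0,0,0,0],[0,0,0,0]]]'
python3 go.py 646.6 7.4 33 -9.5
```

```text
time: 8.18
tool_pos: [646.4, 3.6, 139.8]
tcp_rot: [-1.072, 1.569, -2.811]
contact_force: [-0.7, -0.2, -1.8]
grip_width: 59.7
time: 8.43
tool_pos: [644.1, 7.4, 140.3]
tcp_rot: [-1.608, 1.568, 2.938]
contact_force: [0.3, 0.5, -0.6]
grip_width: 59.3
t 8.43 tcp [644.1   7.4 140.3] xaxis [-0.003  0.001 -1.   ] jaw -9.51 q [-0.11  0.63  1.28  0.    1.23  0.06] F [ 0.3  0.5 -0.6] w 59.3
turn rad -0.0 then tool shift cm [10.73  0.28 -0.04]
```

```bash
python3 -m handwheel '[[[1.5,0.28,0,0],[2,0,0,0],[1.5,0,0,0],[0.4,0,0,0],[0,0,0,0]]]'
python3 go.py 646.6 7.4 31 -9.5
python3 - <<'E'
from h import *
p,_=bot.capture("side"); cv2.imwrite("pics/s2.png",p[:,:,::-1])
E
```

```text
time: 8.85
tool_pos: [646.5, 7.6, 86.4]
tcp_rot: [-1.529, 1.567, 3.019]
contact_force: [-0.8, 0.6, -1.0]
grip_width: 59.6
t 8.85 tcp [646.5   7.6  86.4] xaxis [-0.003  0.    -1.   ] jaw -9.43 q [-0.11  0.69  1.33  0.    1.12  0.06] F [-0.8  0.6 -1. ] w 59.6
turn rad 0.001 then tool shift cm [5.54 0.04 0.02]
```

View pics/s2.png

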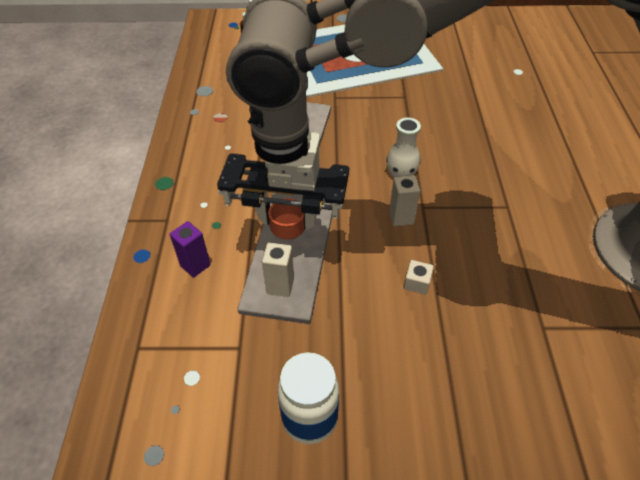

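The dish is held at (287,218). The gripper body's long side runs across the shelf, (220-350, 175), so it is clear of the set post at (278,265). I lower it now.

```bash
python3 -m handwheel '[[[1,0,0,0],[1.6,0,0,0],[1.6,0,0,0],[0.9,0,0,0],[0.3,0,0,0],[0,0,0,0],[0,0,0,0]]]'
python3 go.py 646.6 7.4 28.5 -9.5
```

```text
time: 9.48
tool_pos: [648.7, 6.3, 34.5]
tcp_rot: [1.571, 1.569, -0.166]
contact_force: [0.5, -0.7, -0.2]
grip_width: 59.5
t 9.48 tcp [648.7   6.3  34.5] xaxis [ 0.001 -0.    -1.   ] jaw -9.51 q [-0.11  0.75  1.37 -0.    1.01  0.06] F [ 0.5 -0.7 -0.2] w 59.5
turn rad -0.0 then tool shift cm [ 0.6  -0.22 -0.07]
```

```bash
python3 -m handwheel '[[[0.2,-0.2,-0.07,0],[0.2,0,0,0],[0,0,0,0],[0,0,0,0]]]'
python3 go.py 646.6 7.4 28.5 -9.5
python3 -m handwheel '[[[0.1,0,0,0],[0.1,0,0,0],[0,0,0,0],[0,0,0,0]]]'
python3 go.py 646.6 7.4 28.5 -9.5
```

```text
time: 9.82
tool_pos: [646.3, 7.3, 30.0]
tcp_rot: [1.24, 1.57, -0.496]
contact_force: [0.9, -0.0, -0.5]
grip_width: 59.6
t 9.82 tcp [646.3   7.3  30. ] xaxis [ 0. -0. -1.] jaw -9.51 q [-0.11  0.75  1.38 -0.    1.    0.06] F [ 0.9 -0.  -0.5] w 59.6
turn rad -0.0 then tool shift cm [ 0.15  0.03 -0.01]
time: 10.15
tool_pos: [646.4, 7.3, 27.9]
tcp_rot: [1.413, 1.57, -0.324]
contact_force: [-0.1, -0.2, -0.2]
grip_width: 59.5
t 10.15 tcp [646.4   7.3  27.9] xaxis [ 0. -0. -1.] jaw -9.51 q [-0.11  0.76  1.39 -0.    1.    0.06] F [-0.1 -0.2 -0.2] w 59.5
turn rad -0.0 then tool shift cm [-0.06  0.02 -0.01]
```

```bash
python3 -m handwheel '[[[0.1,0,0,0],[0,0,0,0],[0,0,0,0]]]'
python3 -m handwheel '[[[0.1,0,0,0],[0,0,0,0],[0,0,0,0]]]'
```

```text
time: 10.4
tool_pos: [646.4, 7.3, 27.8]
tcp_rot: [1.438, 1.57, -0.298]
contact_force: [-2.6, 0.4, 7.9]
grip_width: 59.2
time: 10.65
tool_pos: [646.4, 7.3, 27.8]
tcp_rot: [1.441, 1.57, -0.296]
contact_force: [-5.2, -0.1, 13.1]
grip_width: 59.2
```

Contact. I release and rise.

```bash
python3 -m handwheel '[[[-0.1,0,0,0],[0,0,0,0],[0,0,0,0],[0,0,0,0],[0,0,0,0],[0,0,0,0],[0,0,0,0]]]' 1
python3 -m handwheel '[[[-1,0,0,0],[-2,0,0,0],[-2.5,0,0,0],[-2.5,0,0,0],[-2.5,0,0,0],[-2.5,0,0,0],[-2,0,0,0],[0,0,0,0]]]'
python3 go.py 442.7 -77.7 140 7.76
```

```text
time: 11.23
tool_pos: [646.2, 7.3, 26.5]
tcp_rot: [-1.238, 1.571, -2.974]
contact_force: [-0.5, -0.4, -0.1]
grip_width: 91.3
time: 11.9
tool_pos: [648.5, 7.2, 182.8]
tcp_rot: [1.629, 1.561, -0.108]
contact_force: [0.7, -0.1, 0.2]
grip_width: 91.7
t 11.9 tcp [648.5   7.2 182.8] xaxis [ 0.01  -0.001 -1.   ] jaw -9.51 q [-0.11  0.6   1.23 -0.    1.31  0.06] F [ 0.7 -0.1  0.2] w 91.7
turn rad -0.301 then tool shift cm [  4.09 -21.58   5.62]
```

```bash
python3 -m handwheel '[[[0,0,0,-0.1],[0,0,0,-0.1],[0,0,0,-0.101],[0,0,0,0],[0,0,0,0]]]'
python3 -m handwheel '[[[0,-1.5,0.4,0],[0,-3,0.8,0],[0,-3.2,0.8,0],[0,-3.2,0.8,0],[0,-3.2,0.8,0],[0,-3,0.8,0],[0,-3,0.8,0],[0,-1.5,0.4,0]]]'
python3 -m handwheel '[[[0,0,0,0],[0,0,0,0],[0,0,0,0]]]'
python3 go.py 442.7 -77.7 45 7.76
```

```text
time: 12.32
tool_pos: [646.0, 7.3, 176.3]
tcp_rot: [-1.729, 1.57, 3.115]
contact_force: [-0.7, -0.6, -1.8]
grip_width: 92.0
time: 12.98
tool_pos: [436.6, -77.7, 176.5]
tcp_rot: [-1.715, 1.569, 3.129]
contact_force: [0.5, -0.3, -0.7]
grip_width: 91.8
time: 13.23
tool_pos: [440.7, -77.2, 177.0]
tcp_rot: [1.236, 1.569, -0.202]
contact_force: [0.2, -0.3, 0.8]
grip_width: 91.9
t 13.23 tcp [440.7 -77.2 177. ] xaxis [ 0.001 -0.    -1.   ] jaw 7.64 q [-0.35  0.25  1.8   0.    1.08 -0.48] F [ 0.2 -0.3  0.8] w 91.9
turn rad -0.002 then tool shift cm [13.2   0.17  0.07]
```

```bash
python3 -m handwheel '[[[1.5,0.17,0.07,0],[2.5,0,0,0],[2.7,0,0,0],[2.7,0,0,0],[2.2,0,0,0],[1.2,0,0,0],[0.4,0,0,0],[0,0,0,0]]]'
python3 -m handwheel '[[[0,0,0,0],[0,0,0,0]]]'
python3 go.py 442.7 -77.7 45 7.76
python3 -m handwheel '[[[0,0,0,0],[0,0,0,0],[0,0,0,0],[0,0,0,0],[0,0,0,0],[0,0,0,0],[0,0,0,0],[0,0,0,0]]]' 0
python3 go.py 442.7 -77.7 45 7.76
```

```text
time: 13.9
tool_pos: [441.8, -77.2, 43.6]
tcp_rot: [-2.043, 1.569, 2.805]
contact_force: [0.9, -0.1, 0.7]
grip_width: 92.3
time: 14.07
tool_pos: [442.5, -77.8, 45.5]
tcp_rot: [1.059, 1.569, -0.376]
contact_force: [0.3, 0.2, 0.3]
grip_width: 91.9
t 14.07 tcp [442.5 -77.8  45.5] xaxis [ 0.002 -0.001 -1.   ] jaw 7.75 q [-0.34  0.46  1.95 -0.    0.73 -0.48] F [0.3 0.2 0.3] w 91.9
turn rad -0.0 then tool shift cm [ 0.05  0.02 -0.01]
time: 14.73
tool_pos: [441.5, -77.7, 44.7]
tcp_rot: [0.07, 1.571, -1.365]
contact_force: [0.5, 0.9, 0.3]
grip_width: 43.1
t 14.73 tcp [441.5 -77.7  44.7] xaxis [ 0. -0. -1.] jaw 7.73 q [-0.35  0.46  1.96 -0.    0.73 -0.48] F [0.5 0.9 0.3] w 43.1
turn rad -0.0 then tool shift cm [-0.03  0.12  0.02]
```

```bash
python3 -m handwheel '[[[0,0,0,0],[0,0,0,0],[0,0,0,0],[0,0,0,0]]]'
python3 -m handwheel '[[[-0.5,0,0,0],[-1.2,0,0,0],[-2,0,0,0],[-2,0,0,0],[-1.5,0,0,0],[-0.8,0,0,0],[0,0,0,0],[0,0,0,0]]]'
python3 go.py 633.6 -72 125 -9.5
```

```text
time: 15.07
tool_pos: [441.6, -77.7, 44.7]
tcp_rot: [0.668, 1.571, -0.768]
contact_force: [-0.2, 0.2, 0.1]
grip_width: 39.6
time: 15.73
tool_pos: [441.3, -77.6, 124.5]
tcp_rot: [-0.321, 1.571, -1.757]
contact_force: [-0.2, -0.2, -2.0]
grip_width: 40.0
t 15.73 tcp [441.3 -77.6 124.5] xaxis [-0. -0. -1.] jaw 7.74 q [-0.35  0.32  1.87 -0.    0.94 -0.48] F [-0.2 -0.2 -2. ] w 40.0
turn rad 0.301 then tool shift cm [-0.05 18.88 -3.73]
```

```bash
python3 -m handwheel '[[[0,0,0,0.06],[0,0,0,0.1],[0,0,0,0.1],[0,0,0,0.041],[0,0,0,0]]]'
python3 -m handwheel '[[[0,1.4,-0.3,0],[0,2.5,-0.5,0],[0,2.8,-0.55,0],[0,2.8,-0.55,0],[0,2.8,-0.55,0],[0,2.8,-0.55,0],[0,2.4,-0.45,0],[0,1.38,-0.28,0]]]'
python3 -m handwheel '[[[0,0,0,0],[0,0,0,0],[0,0,0,0]]]'
python3 go.py 633.6 -72 61 -9.5
```

```text
time: 16.15
tool_pos: [440.7, -77.4, 123.4]
tcp_rot: [-1.715, 1.568, 2.83]
contact_force: [0.2, 0.6, -2.5]
grip_width: 39.9
time: 16.82
tool_pos: [635.6, -71.9, 122.9]
tcp_rot: [-1.73, 1.57, 2.819]
contact_force: [0.0, -0.2, -2.4]
grip_width: 40.3
time: 17.07
tool_pos: [632.5, -71.9, 123.5]
tcp_rot: [-1.566, 1.568, 2.981]
contact_force: [0.0, -0.5, -1.7]
grip_width: 39.9
t 17.07 tcp [632.5 -71.9 123.5] xaxis [-0.003  0.    -1.   ] jaw -9.46 q [-0.23  0.64  1.33 -0.    1.18 -0.07] F [ 0.  -0.5 -1.7] w 39.9
turn rad 0.001 then tool shift cm [ 6.25  0.13 -0.01]
```

```bash
python3 -m handwheel '[[[1,0.1,0,0],[1.8,0,0,0],[1.6,0,0,0],[0.8,0,0,0],[0.4,0,0,0],[0,0,0,0],[0,0,0,0],[0,0,0,0]]]'
python3 go.py 633.6 -72 61 -9.5
```

```text
time: 17.73
tool_pos: [635.4, -72.5, 69.8]
tcp_rot: [1.465, 1.569, -0.272]
contact_force: [0.8, 0.4, -2.2]
grip_width: 39.9
t 17.73 tcp [635.4 -72.5  69.8] xaxis [ 0.002 -0.001 -1.   ] jaw -9.51 q [-0.23  0.7   1.38 -0.    1.07 -0.07] F [ 0.8  0.4 -2.2] w 39.9
turn rad -0.0 then tool shift cm [ 0.88 -0.19 -0.01]
```

```bash
python3 -m handwheel '[[[0.3,-0.15,0,0],[0.3,0,0,0],[0.1,0,0,0],[0,0,0,0],[0,0,0,0]]]'
python3 go.py 633.6 -72 61 -9.5
python3 -m handwheel '[[[0.1,0,0,0],[0,0,0,0],[0,0,0,0]]]'
python3 -m handwheel '[[[0.1,0,0,0],[0,0,0,0],[0,0,0,0]]]'
```

```text
time: 18.15
tool_pos: [633.4, -72.0, 61.7]
tcp_rot: [-0.783, 1.571, -2.52]
contact_force: [0.3, 0.4, -2.3]
grip_width: 40.2
t 18.15 tcp [633.4 -72.   61.7] xaxis [-0. -0. -1.] jaw -9.51 q [-0.23  0.7   1.39 -0.    1.05 -0.07] F [ 0.3  0.4 -2.3] w 40.2
turn rad -0.0 then tool shift cm [ 0.07  0.02 -0.01]
time: 18.4
tool_pos: [633.4, -72.1, 60.8]
tcp_rot: [0.838, 1.571, -0.899]
contact_force: [0.5, -0.5, -1.3]
grip_width: 39.9
time: 18.65
tool_pos: [633.5, -72.1, 60.7]
tcp_rot: [1.336, 1.57, -0.401]
contact_force: [-3.2, -0.4, 6.4]
grip_width: 40.1
```

```bash
python3 -m handwheel '[[[0,0,0,0],[0,0,0,0],[0,0,0,0],[0,0,0,0],[0,0,0,0],[0,0,0,0],[0,0,0,0],[0,0,0,0]]]' 1
python3 -m handwheel '[[[-1,0,0,0],[-2,0,0,0],[-2.5,0,0,0],[-2.5,0,0,0],[-2.5,0,0,0],[-1.5,0,0,0],[-0.5,0,0,0],[0,0,0,0]]]'
python3 go.py 619.3 -306.8 140 -12.05
```

```text
time: 19.32
tool_pos: [633.4, -72.0, 59.7]
tcp_rot: [0.09, 1.571, -1.647]
contact_force: [-0.6, 1.5, -0.6]
grip_width: 88.7
time: 19.98
tool_pos: [634.1, -72.2, 186.8]
tcp_rot: [1.487, 1.567, -0.25]
contact_force: [0.1, -0.2, 0.0]
grip_width: 91.4
t 19.98 tcp [634.1 -72.2 186.8] xaxis [ 0.003 -0.001 -1.   ] jaw -9.51 q [-0.23  0.58  1.25 -0.    1.31 -0.07] F [ 0.1 -0.2  0. ] w 91.4
turn rad 0.044 then tool shift cm [ 4.69  3.44 23.26]
```

```bash
python3 -m handwheel '[[[0,0,0,0.044],[0,0.3,2.5,0],[0,0.6,3.8,0],[0,0.6,3.8,0],[0,0.6,3.8,0],[0,0.6,3.8,0],[0,0.5,3.4,0],[0,0.24,2.16,0]]]'
python3 -m handwheel '[[[0,0,0,0],[0,0,0,0],[0,0,0,0]]]'
python3 go.py 619.3 -306.8 3 -12.05
python3 - <<'E'
from h import *
p,w=cloud("top"); cv2.imwrite("pics/t3.png",p[:,:,::-1])
B={"shelf":((255,185,395,268),8,24),"set":((265,195,305,240),95,120),"tall":((340,215,390,255),95,120),"dish":((300,205,340,245),48,62),"bridge":((415,210,525,265),8,24)}
for k,(b,lo,hi) in B.items(): print(k,rect(w,box(*b),lo,hi))
E
```

```text
time: 20.65
tool_pos: [617.0, -310.2, 182.6]
tcp_rot: [-1.56, 1.568, 2.94]
contact_force: [0.2, 0.8, -0.2]
grip_width: 91.7
time: 20.9
tool_pos: [618.2, -305.7, 183.4]
tcp_rot: [-2.114, 1.568, 2.389]
contact_force: [-0.2, 0.4, 0.2]
grip_width: 91.7
t 20.9 tcp [ 618.2 -305.7  183.4] xaxis [-0.002  0.002 -1.   ] jaw -12.02 q [-0.57  0.69  1.06  0.    1.4  -0.36] F [-0.2  0.4  0.2] w 91.7
turn rad 0.0 then tool shift cm [18.04  0.17  0.11]
shelf (((646.4912109375, 7.5069122314453125), (270.3531494140625, 120.53585052490234), 80.44964599609375), np.float64(16.07119478274103), 5161)
set (((659.7164916992188, 86.43257141113281), (40.23859786987305, 40.23329162597656), 80.14691162109375), np.float64(105.7165862692442), 394)
tall (((633.8140869140625, -72.08196258544922), (40.230255126953125, 39.95494079589844), 80.4891357421875), np.float64(106.23985653959858), 395)
dish (((647.0975341796875, 7.997184753417969), (59.275875091552734, 56.98029327392578), 0.16566963493824005), np.float64(55.73566009911838), 170)
bridge (((626.0982666015625, -274.6772766113281), (136.13858032226562, 60.55316925048828), 77.92841339111328), np.float64(14.461664675225734), 1710)
```

View pics/t3.png

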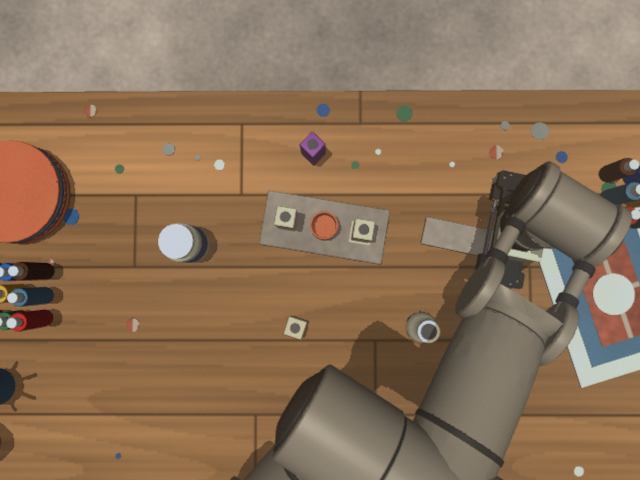

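The dish (325,227) and the tall post (363,231) are in place, each within about 1 mm. The set post (286,216) has not moved. The bridge comes next.

```bash
python3 -m handwheel '[[[1.5,0.1,0.1,0],[2.8,0,0,0],[3,0,0,0],[3,0,0,0],[2.6,0,0,0],[1.4,0,0,0],[0.7,0,0,0],[0,0,0,0]]]'
python3 -m handwheel '[[[0,0,0,0],[0,0,0,0],[0,0,0,0]]]'
python3 go.py 619.3 -306.8 4 -12.05
```

```text
time: 21.62
tool_pos: [618.8, -305.9, 32.9]
tcp_rot: [-1.948, 1.567, 2.556]
contact_force: [0.0, 0.1, -0.3]
grip_width: 91.8
time: 21.87
tool_pos: [620.2, -308.1, 36.6]
tcp_rot: [1.192, 1.568, -0.588]
contact_force: [-0.3, 0.2, -0.3]
grip_width: 91.7
t 21.87 tcp [ 620.2 -308.1   36.6] xaxis [ 0.003 -0.002 -1.   ] jaw -12.01 q [-0.57  0.82  1.22 -0.    1.1  -0.36] F [-0.3  0.2 -0.3] w 91.7
turn rad 0.001 then tool shift cm [ 3.26 -0.13 -0.12]
```

```bash
python3 -m handwheel '[[[0.8,-0.1,-0.05,0],[1,0,0,0],[0.7,0,0,0],[0.3,0,0,0],[0.1,0,0,0],[0,0,0,0],[0,0,0,0]]]'
python3 go.py 619.3 -306.8 4 -12.05
```

```text
time: 22.45
tool_pos: [618.5, -307.3, 5.8]
tcp_rot: [0.942, 1.571, -0.839]
contact_force: [0.3, 0.5, 0.1]
grip_width: 91.7
t 22.45 tcp [ 618.5 -307.3    5.8] xaxis [ 0. -0. -1.] jaw -12.03 q [-0.57  0.85  1.24 -0.    1.04 -0.36] F [0.3 0.5 0.1] w 91.7
turn rad 0.0 then tool shift cm [ 0.18  0.06 -0.06]
```

```bash
python3 -m handwheel '[[[0.2,0.05,-0.05,0],[0,0,0,0],[0,0,0,0]]]'
python3 -m handwheel '[[[0,0,0,0],[0,0,0,0],[0,0,0,0],[0,0,0,0],[0,0,0,0],[0,0,0,0],[0,0,0,0],[0,0,0,0]]]' 0
python3 go.py 619.3 -306.8 4 -12.05
```

```text
time: 22.7
tool_pos: [619.1, -306.8, 3.8]
tcp_rot: [1.064, 1.571, -0.716]
contact_force: [-0.6, -0.5, 0.4]
grip_width: 91.9
time: 23.37
tool_pos: [619.0, -306.8, 3.8]
tcp_rot: [-0.053, 1.571, -1.834]
contact_force: [-0.4, -0.1, 0.3]
grip_width: 59.8
t 23.37 tcp [ 619.  -306.8    3.8] xaxis [-0. -0. -1.] jaw -12.03 q [-0.57  0.86  1.24 -0.    1.04 -0.36] F [-0.4 -0.1  0.3] w 59.8
turn rad 0.0 then tool shift cm [-0.02  0.03 -0.01]
```

```bash
python3 -m handwheel '[[[-0.4,0,0,0],[-1,0,0,0],[-1,0,0,0],[-0.6,0,0,0],[0,0,0,0],[0,0,0,0]]]'
python3 - <<'E'
from h import *
p,_=bot.capture("side"); cv2.imwrite("pics/s4.png",cv2.resize(p[60:260,180:420],None,fx=3,fy=3)[:,:,::-1])
E
python3 go.py 646.5 7.5 150 -9.5
```

```text
time: 23.87
tool_pos: [619.4, -307.0, 34.7]
tcp_rot: [1.168, 1.569, -0.613]
contact_force: [1.3, 0.3, -5.0]
grip_width: 59.8
t 23.92 tcp [ 619.  -306.8   34. ] xaxis [ 0. -0. -1.] jaw -12.03 q [-0.57  0.82  1.23 -0.    1.09 -0.36] F [-0.8 -0.  -4. ] w 59.5
turn rad -0.044 then tool shift cm [-11.61  -2.47 -31.45]
```

View pics/s4.png

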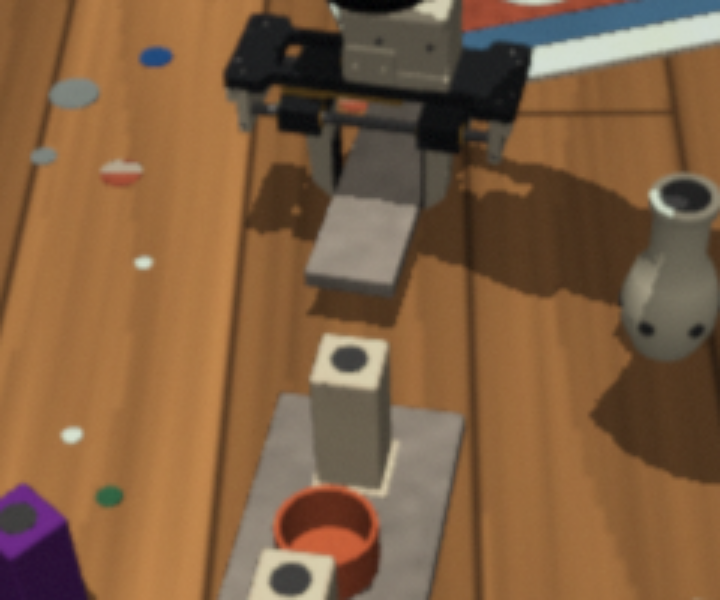

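The bridge is lifted level (360,230 in the crop). I raise and turn it, then carry it over.

```bash
python3 -m handwheel '[[[-0.6,0,0,0],[-1.6,0,0,0],[-2.4,0,0,0],[-2.6,0,0,0],[-2.4,0,0,0],[-1.6,0,0,0],[-0.8,0,0,-0.022],[0,0,0,-0.022]]]'
python3 -m handwheel '[[[0,0,0,0],[0,0,0,0],[0,0,0,0]]]'
python3 go.py 646.5 7.5 150 -9.5
```

```text
time: 24.58
tool_pos: [619.8, -307.2, 156.0]
tcp_rot: [1.156, 1.567, -0.578]
contact_force: [0.0, -0.3, -3.1]
grip_width: 59.5
time: 24.83
tool_pos: [618.3, -306.3, 151.7]
tcp_rot: [-1.951, 1.567, 2.595]
contact_force: [0.6, -0.4, -3.7]
grip_width: 60.0
t 24.83 tcp [ 618.3 -306.3  151.7] xaxis [-0.003  0.002 -1.   ] jaw -9.52 q [-0.57  0.71  1.11 -0.    1.33 -0.4 ] F [ 0.6 -0.4 -3.7] w 60.0
turn rad -0.0 then tool shift cm [  0.22  -2.4  -31.42]
```

```bash
python3 -m handwheel '[[[0,-0.1,-1,0],[0,-0.2,-2,0],[0,-0.2,-2.6,0],[0,-0.2,-2.8,0],[0,-0.2,-2.8,0],[0,-0.2,-2.8,0],[0,-0.2,-2.8,0],[0,-0.2,-2.8,0]]]'
python3 -m handwheel '[[[0,-0.2,-2.8,0],[0,-0.2,-2.8,0],[0,-0.2,-2.6,0],[0,-0.2,-2,0],[0,-0.1,-1,0],[0,0,-0.5,0],[0,0,0,0],[0,0,0,0]]]'
python3 -m handwheel '[[[0,0,0,0],[0,0,0,0],[0,0,0,0]]]'
python3 go.py 646.5 7.5 115 -9.5
```

```text
time: 25.5
tool_pos: [636.1, -108.7, 153.1]
tcp_rot: [-1.863, 1.57, 2.684]
contact_force: [0.9, -0.0, -4.0]
grip_width: 59.6
time: 26.17
tool_pos: [647.0, 5.1, 153.5]
tcp_rot: [-0.241, 1.57, -1.978]
contact_force: [0.9, -0.9, -2.8]
grip_width: 59.2
time: 26.42
tool_pos: [647.1, 4.7, 153.7]
tcp_rot: [0.406, 1.571, -1.332]
contact_force: [0.5, -0.4, -3.1]
grip_width: 59.3
t 26.42 tcp [647.1   4.7 153.7] xaxis [ 0. -0. -1.] jaw -9.59 q [-0.11  0.62  1.26 -0.    1.26  0.06] F [ 0.5 -0.4 -3.1] w 59.3
turn rad -0.002 then tool shift cm [ 3.87 -0.1  -0.26]
```

```bash
python3 -m handwheel '[[[0.7,-0.1,-0.26,0],[1.2,0,0,0],[0.9,0,0,0],[0.4,0,0,0],[0.2,0,0,0],[0,0,0,0],[0,0,0,0],[0,0,0,0]]]'
python3 go.py 646.5 7.5 110 -9.5
python3 - <<'E'
from h import *
p,_=bot.capture("side"); cv2.imwrite("pics/s5.png",cv2.resize(p[130:330,180:420],None,fx=3,fy=3)[:,:,::-1])
E
```

```text
time: 27.08
tool_pos: [646.9, 8.5, 120.3]
tcp_rot: [1.542, 1.57, -0.194]
contact_force: [0.2, -0.2, -3.2]
grip_width: 59.6
t 27.08 tcp [646.9   8.5 120.3] xaxis [ 0.001 -0.    -1.   ] jaw -9.51 q [-0.11  0.65  1.3  -0.    1.18  0.06] F [ 0.2 -0.2 -3.2] w 59.6
turn rad -0.0 then tool shift cm [ 1.03 -0.02  0.11]
```

View pics/s5.png

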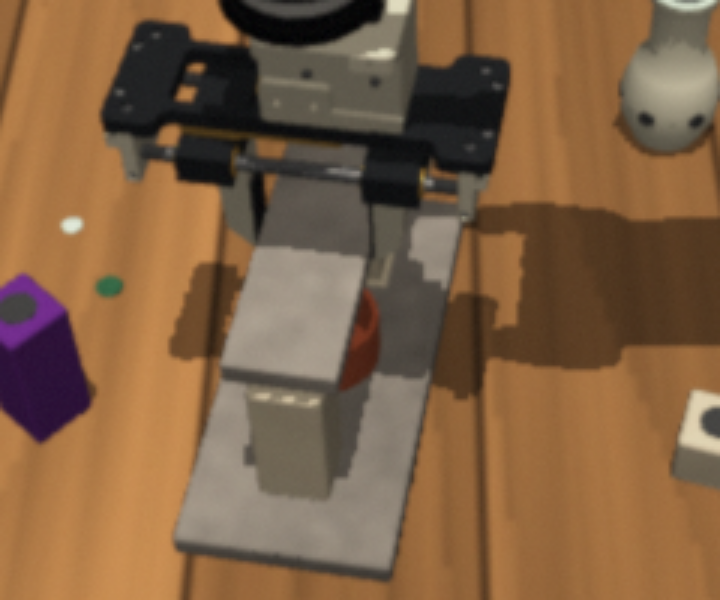

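The bridge is square and centred over the set post (290,430 in the crop). I lower it gently.

```bash
python3 -m handwheel '[[[0.3,0,0.1,0],[0.3,0,0,0],[0.1,0,0,0],[0,0,0,0],[0,0,0,0]]]'
python3 -m handwheel '[[[0.1,0,0,0],[0.1,0,0,0],[0,0,0,0],[0,0,0,0]]]'
python3 -m handwheel '[[[0.1,0,0,0],[0,0,0,0],[0,0,0,0]]]'
python3 go.py 646.5 7.5 110 -9.5
```

```text
time: 27.55
tool_pos: [646.3, 7.6, 112.5]
tcp_rot: [-1.237, 1.57, -2.974]
contact_force: [0.3, -1.2, -3.0]
grip_width: 59.6
time: 27.88
tool_pos: [646.3, 7.6, 110.6]
tcp_rot: [-0.879, 1.571, -2.615]
contact_force: [-0.4, 1.3, -3.5]
grip_width: 59.9
time: 28.13
tool_pos: [646.4, 7.6, 109.8]
tcp_rot: [1.363, 1.571, -0.374]
contact_force: [0.7, 0.7, -3.1]
grip_width: 60.0
t 28.13 tcp [646.4   7.6 109.8] xaxis [ 0. -0. -1.] jaw -9.51 q [-0.11  0.66  1.32 -0.    1.16  0.06] F [ 0.7  0.7 -3.1] w 60.0
turn rad -0.0 then tool shift cm [-0.02  0.01  0.01]
```

```bash
python3 -m handwheel '[[[0.05,0,0,0],[0,0,0,0],[0,0,0,0]]]'
python3 -m handwheel '[[[0.05,0,0,0],[0,0,0,0],[0,0,0,0]]]'
```

```text
time: 28.38
tool_pos: [646.4, 7.6, 109.7]
tcp_rot: [1.438, 1.57, -0.299]
contact_force: [-1.4, 0.2, 1.0]
grip_width: 59.5
time: 28.63
tool_pos: [646.4, 7.6, 109.7]
tcp_rot: [1.461, 1.57, -0.276]
contact_force: [-3.6, 0.4, 4.8]
grip_width: 59.6
```

```bash
python3 -m handwheel '[[[-0.05,0,0,0],[0,0,0,0],[0,0,0,0],[0,0,0,0],[0,0,0,0],[0,0,0,0],[0,0,0,0],[0,0,0,0]]]' 1
python3 -m handwheel '[[[-0.5,0,0,0],[-1.5,0,0,0],[-2.5,0,0,0],[-2.5,0,0,0],[-2.5,0,0,0],[-1.5,0,0,0],[-0.5,0,0,0],[0,0,0,0]]]'
python3 go.py 431.6 -197.5 215 -9.5
```

```text
time: 29.3
tool_pos: [646.4, 7.6, 109.1]
tcp_rot: [0.367, 1.571, -1.369]
contact_force: [-0.1, -0.9, -0.3]
grip_width: 92.0
time: 29.97
tool_pos: [646.9, 7.6, 226.0]
tcp_rot: [1.612, 1.568, -0.124]
contact_force: [0.7, 0.1, 0.4]
grip_width: 91.8
t 29.97 tcp [646.9   7.6 226. ] xaxis [ 0.003 -0.    -1.   ] jaw -9.51 q [-0.11  0.57  1.16 -0.    1.41  0.06] F [0.7 0.1 0.4] w 91.8
turn rad -0.0 then tool shift cm [  1.03 -17.86  23.78]
```

```bash
python3 -m handwheel '[[[0,-0.9,1.2,0],[0,-1.8,2.4,0],[0,-2,2.7,0],[0,-2,2.7,0],[0,-2,2.7,0],[0,-2,2.7,0],[0,-2,2.7,0],[0,-2,2.7,0]]]'
python3 -m handwheel '[[[0,-1.8,2.4,0],[0,-1.0,1.2,0],[0,-0.36,0.4,0],[0,0,0,0],[0,0,0,0],[0,0,0,0]]]'
python3 go.py 431.6 -197.5 71 -9.5
python3 - <<'E'
from h import *
p,w=cloud("top"); cv2.imwrite("pics/t6.png",p[:,:,::-1])
B={"bridge":((270,195,385,260),112,130),"shelf":((255,185,395,268),8,24)}
for k,(b,lo,hi) in B.items(): print(k,rect(w,box(*b),lo,hi))
E
```

```text
time: 30.63
tool_pos: [466.6, -163.8, 222.7]
tcp_rot: [-1.84, 1.568, 2.707]
contact_force: [-0.1, -0.2, -0.3]
grip_width: 91.7
time: 31.13
tool_pos: [431.5, -196.9, 223.8]
tcp_rot: [-2.608, 1.57, 1.939]
contact_force: [-0.2, 0.6, 0.2]
grip_width: 91.5
t 31.13 tcp [ 431.5 -196.9  223.8] xaxis [-0.     0.001 -1.   ] jaw -9.46 q [-0.59  0.25  1.66  0.    1.23 -0.43] F [-0.2  0.6  0.2] w 91.5
turn rad 0.001 then tool shift cm [15.28  0.03  0.07]
bridge (((646.77294921875, 7.7515716552734375), (199.9413604736328, 60.292842864990234), 80.45896911621094), np.float64(120.16375703965582), 3019)
shelf (((646.6901245117188, 7.5992584228515625), (270.5536804199219, 120.4329605102539), 80.57430267333984), np.float64(16.177457311472722), 3690)
```

View pics/t6.png

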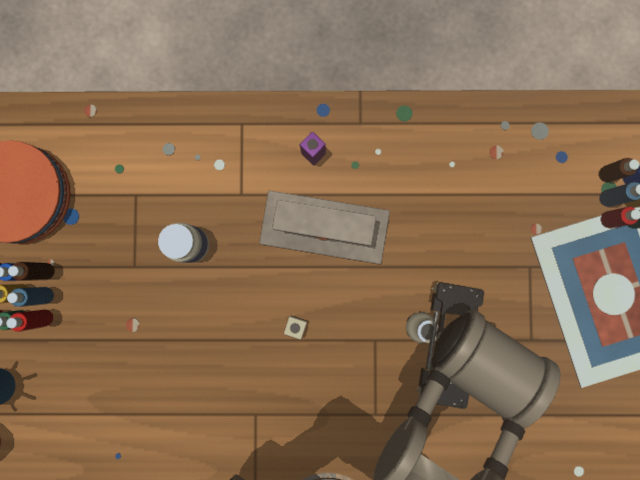

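The bridge lies centred and square at (325,223), within 0.3 mm and 0.1° of the shelf, with its top at 120 mm. The vase comes next, gripped by the neck.

```bash
python3 -m handwheel '[[[1,0,0.05,0],[2,0,0,0],[2.5,0,0,0],[2.5,0,0,0],[2.5,0,0,0],[2,0,0,0],[1.5,0,0,0],[0.7,0,0,0]]]'
python3 -m handwheel '[[[0.3,0,0,0],[0,0,0,0],[0,0,0,0],[0,0,0,0]]]'
python3 go.py 431.6 -197.5 71 -9.5
```

```text
time: 31.85
tool_pos: [430.4, -196.7, 75.1]
tcp_rot: [-2.016, 1.567, 2.531]
contact_force: [0.1, 0.4, 0.0]
grip_width: 91.9
time: 32.18
tool_pos: [431.5, -198.4, 75.1]
tcp_rot: [1.137, 1.569, -0.6]
contact_force: [0.3, -0.2, -0.1]
grip_width: 91.3
t 32.18 tcp [ 431.5 -198.4   75.1] xaxis [ 0.002 -0.001 -1.   ] jaw -9.5 q [-0.59  0.44  1.86 -0.    0.84 -0.43] F [ 0.3 -0.2 -0.1] w 91.3
turn rad 0.0 then tool shift cm [ 0.41 -0.   -0.09]
```

```bash
python3 -m handwheel '[[[0.35,0,-0.08,0],[0,0,0,0],[0,0,0,0]]]'
python3 -m handwheel '[[[0,0,0,0],[0,0,0,0],[0,0,0,0],[0,0,0,0],[0,0,0,0],[0,0,0,0],[0,0,0,0],[0,0,0,0]]]' 0
python3 -m handwheel '[[[0,0,0,0],[0,0,0,0],[0,0,0,0],[0,0,0,0]]]'
python3 -m handwheel '[[[-0.4,0,0,0],[-0.8,0,0,0],[-0.8,0,0,0],[-0.5,0,0,0],[0,0,0,0],[0,0,0,0]]]'
python3 go.py 646.6 7.6 215 -9.5
python3 - <<'E'
from h import *
p,_=bot.capture("side"); cv2.imwrite("pics/s7.png",cv2.resize(p[60:260,280:520],None,fx=3,fy=3)[:,:,::-1])
E
```

```text
time: 32.43
tool_pos: [430.9, -197.3, 70.9]
tcp_rot: [1.023, 1.57, -0.714]
contact_force: [0.0, -0.5, -0.1]
grip_width: 92.0
time: 33.1
tool_pos: [430.9, -197.3, 70.7]
tcp_rot: [0.163, 1.571, -1.574]
contact_force: [-1.4, 0.2, -0.4]
grip_width: 43.0
time: 33.43
tool_pos: [430.9, -197.3, 70.7]
tcp_rot: [-0.763, 1.571, -2.5]
contact_force: [0.0, 0.4, -0.2]
grip_width: 42.0
time: 33.93
tool_pos: [431.2, -197.5, 96.3]
tcp_rot: [1.106, 1.569, -0.631]
contact_force: [-0.6, 0.4, -2.6]
grip_width: 42.2
t 33.93 tcp [ 431.2 -197.5   96.3] xaxis [ 0.001 -0.001 -1.   ] jaw -9.51 q [-0.59  0.41  1.84 -0.    0.89 -0.43] F [-0.6  0.4 -2.6] w 42.2
turn rad -0.0 then tool shift cm [-11.86  17.88 -23.78]
```

View pics/s7.png

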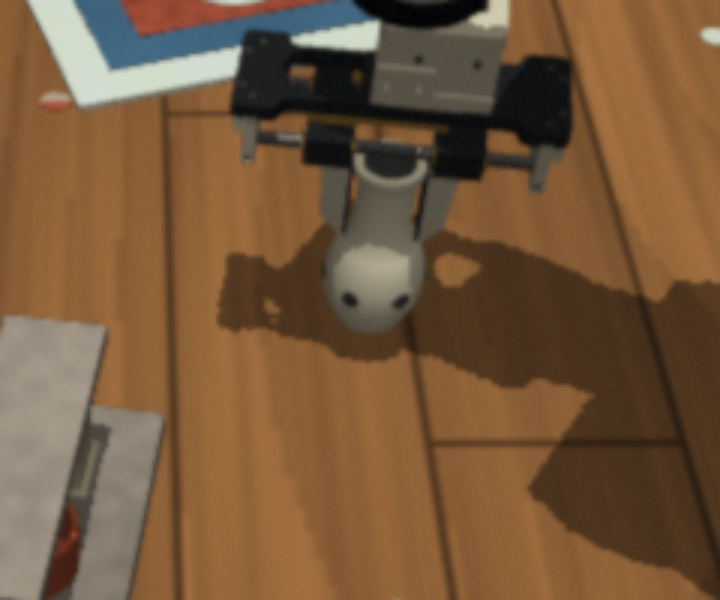

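The grip width reads 42 mm instead of the neck's 36 mm, so the tips are resting on the shoulder. I set the vase back down and regrip about 4 mm higher.

```bash
python3 -m handwheel '[[[0.5,0,0,0],[0.8,0,0,0],[0.7,0,0,0],[0.3,0,0,0],[0.15,0,0,0],[0,0,0,0],[0,0,0,0],[0,0,0,0]]]'
python3 -m handwheel '[[[0,0,0,0],[0,0,0,0],[0,0,0,0],[0,0,0,0],[0,0,0,0],[0,0,0,0],[0,0,0,0]]]' 0.7
python3 go.py 431.6 -197.5 74.5 -9.5
```

```text
time: 34.65
tool_pos: [430.9, -197.3, 71.0]
tcp_rot: [-1.819, 1.571, 2.727]
contact_force: [0.0, -0.3, -2.3]
grip_width: 41.9
time: 35.23
tool_pos: [431.0, -197.3, 71.3]
tcp_rot: [0.812, 1.571, -0.924]
contact_force: [1.0, -0.7, 0.5]
grip_width: 64.2
t 35.23 tcp [ 431.  -197.3   71.3] xaxis [ 0. -0. -1.] jaw -9.51 q [-0.59  0.45  1.86 -0.    0.83 -0.43] F [ 1.  -0.7  0.5] w 64.2
turn rad -0.0 then tool shift cm [-0.32  0.07  0.01]
```

```bash
python3 -m handwheel '[[[-0.35,0.05,0,0],[0,0,0,0],[0,0,0,0]]]'
python3 -m handwheel '[[[0,0,0,0],[0,0,0,0],[0,0,0,0],[0,0,0,0],[0,0,0,0],[0,0,0,0],[0,0,0,0],[0,0,0,0]]]' 0
python3 go.py 431.6 -197.5 74.5 -9.5
```

```text
time: 35.48
tool_pos: [431.6, -197.5, 75.0]
tcp_rot: [1.09, 1.57, -0.647]
contact_force: [-0.4, 1.6, -0.8]
grip_width: 64.1
time: 36.15
tool_pos: [431.4, -197.4, 74.7]
tcp_rot: [-1.154, 1.571, -2.891]
contact_force: [-0.4, 0.7, -0.5]
grip_width: 42.2
t 36.15 tcp [ 431.4 -197.4   74.7] xaxis [-0. -0. -1.] jaw -9.51 q [-0.59  0.44  1.86 -0.    0.84 -0.42] F [-0.4  0.7 -0.5] w 42.2
turn rad -0.0 then tool shift cm [0.02 0.03 0.01]
```

```bash
python3 -m handwheel '[[[-0.4,0,0,0],[-1,0,0,0],[-1.8,0,0,0],[-2.4,0,0,0],[-2.4,0,0,0],[-2.4,0,0,0],[-2,0,0,0],[-1.4,0,0,0]]]'
python3 -m handwheel '[[[-0.6,0,0,0],[-0.2,0,0,0],[0,0,0,0],[0,0,0,0],[0,0,0,0]]]'
python3 go.py 646.6 7.6 220 -9.5
python3 - <<'E'
from h import *
p,w=cloud("side"); cv2.imwrite("pics/s8.png",cv2.resize(p[0:200,280:520],None,fx=3,fy=3)[:,:,::-1])
np.save("s8.npy",w)
E
```

```text
time: 36.82
tool_pos: [431.8, -197.6, 214.9]
tcp_rot: [1.154, 1.568, -0.583]
contact_force: [0.7, 0.3, -1.6]
grip_width: 42.7
time: 37.23
tool_pos: [430.9, -197.1, 219.6]
tcp_rot: [-1.972, 1.569, 2.574]
contact_force: [-1.4, 0.2, -2.5]
grip_width: 42.4
t 37.23 tcp [ 430.9 -197.1  219.6] xaxis [-0.002  0.001 -1.   ] jaw -9.51 q [-0.59  0.26  1.67 -0.    1.22 -0.42] F [-1.4  0.2 -2.5] w 42.4
turn rad -0.0 then tool shift cm [ -0.05  17.89 -23.75]
```

View pics/s8.png

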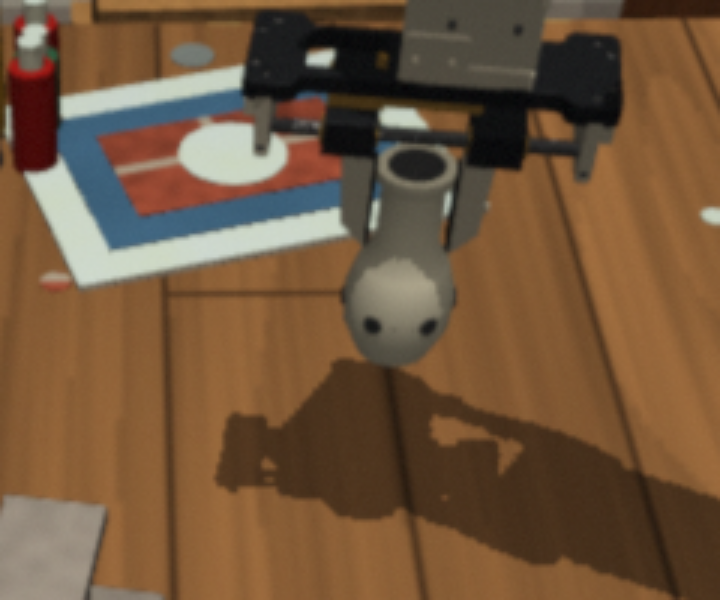

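```bash
python3 - <<'E'
from h import *
w=np.load("s8.npy")
u0,v0=280,0
# vase region points; outer surface slices -> circle centres by height
b=box(280+340//3,45,280+460//3,125)
P=w[b]; P=P[~np.isnan(P[:,0])]
P=P[(np.hypot(P[:,0]-431,P[:,1]+197)<40)&(P[:,2]>130)]
from scipy.optimize import least_squares
print(P[:,2].min(),P[:,2].max(),len(P))
for lo,hi in((165,175),(175,185),(185,195),(195,205),(222,232),(232,242),(242,252)):
    Q=P[(P[:,2]>lo)&(P[:,2]<hi)]
    if len(Q)<15: print(lo,len(Q)); continue
    r=least_squares(lambda s:np.hypot(Q[:,0]-s[0],Q[:,1]-s[1])-s[2],[431,-197,25],loss='soft_l1')
    print(lo,len(Q),np.round(r.x,1),np.round(Q[:,1].max(),1))
T=P[P[:,2]>262]; 
A=np.c_[T[:,:2],np.ones(len(T))]; print(len(T),np.linalg.lstsq(A,T[:,2],rcond=None)[0],np.median(T[:,2]))
E
```

```text
144.2521521946652 302.68759983861116 2503
165 145 [ 429.8 -198.7   31. ] -165.3
175 178 [ 429.8 -199.1   31.9] -165.0
185 235 [ 430.2 -198.4   29.9] -164.5
195 212 [ 430.2 -198.    26.8] -167.6
222 179 [ 421.9 -261.8   79.3] -179.1
232 190 [ 422.1 -274.6   91.4] -179.7
242 192 [ 424.3 -267.3   84.1] -178.5
522 [9.04051043e-03 6.20656841e-01 3.85373021e+02] 265.5728858371084
```

The vase hangs upright: belly and neck centres agree to about 1.5 mm. I carry it over the bridge.

```bash
python3 -m handwheel '[[[-0.3,0.6,-0.8,0],[-0.4,1.2,-1.6,0],[-0.3,1.7,-2.2,0],[0,1.8,-2.4,0],[0,1.8,-2.4,0],[0,1.8,-2.4,0],[0,1.8,-2.4,0],[0,1.8,-2.4,0]]]'
python3 -m handwheel '[[[0,1.8,-2.4,0],[0,1.6,-2.1,0],[0,1.2,-1.6,0],[0,0.6,-0.8,0],[0,0.19,-0.25,0],[0,0,0,0],[0,0,0,0],[0,0,0,0]]]'
python3 go.py 646.7 7.7 196 -9.5
```

```text
time: 37.95
tool_pos: [583.3, -52.3, 230.3]
tcp_rot: [-1.938, 1.57, 2.608]
contact_force: [0.2, -1.1, -1.6]
grip_width: 42.9
time: 38.62
tool_pos: [646.6, 6.8, 230.7]
tcp_rot: [-0.882, 1.57, -2.619]
contact_force: [-0.2, -0.4, -2.5]
grip_width: 42.1
t 38.62 tcp [646.6   6.8 230.7] xaxis [-0. -0. -1.] jaw -9.55 q [-0.11  0.57  1.14 -0.    1.43  0.06] F [-0.2 -0.4 -2.5] w 42.1
turn rad -0.001 then tool shift cm [ 3.47 -0.01 -0.09]
```

```bash
python3 -m handwheel '[[[0.6,0,-0.09,0],[0.9,0,0,0],[0.8,0,0,0],[0.5,0,0,0],[0.2,0,0,0],[0,0,0,0],[0,0,0,0],[0,0,0,0]]]'
python3 go.py 646.7 7.7 196 -9.5
```

```text
time: 39.28
tool_pos: [647.5, 8.1, 201.1]
tcp_rot: [1.505, 1.57, -0.232]
contact_force: [-0.1, -0.5, -1.1]
grip_width: 42.5
t 39.28 tcp [647.5   8.1 201.1] xaxis [ 0.001 -0.    -1.   ] jaw -9.51 q [-0.11  0.59  1.19 -0.    1.36  0.06] F [-0.1 -0.5 -1.1] w 42.5
turn rad -0.0 then tool shift cm [ 0.51 -0.07  0.06]
```

```bash
python3 -m handwheel '[[[0.2,-0.05,0,0],[0.15,0,0,0],[0,0,0,0],[0,0,0,0]]]'
python3 -m handwheel '[[[0.1,0,0,0],[0,0,0,0],[0,0,0,0]]]'
python3 -m handwheel '[[[0.08,0,0,0],[0,0,0,0],[0,0,0,0]]]'
```

```text
time: 39.62
tool_pos: [646.7, 8.3, 197.1]
tcp_rot: [-0.87, 1.571, -2.606]
contact_force: [-0.7, -0.5, -1.7]
grip_width: 42.6
time: 39.87
tool_pos: [646.8, 8.3, 196.2]
tcp_rot: [0.137, 1.571, -1.6]
contact_force: [0.8, 0.3, -1.0]
grip_width: 42.3
time: 40.12
tool_pos: [646.7, 8.2, 195.3]
tcp_rot: [-0.544, 1.571, -2.281]
contact_force: [0.2, 0.5, -2.0]
grip_width: 42.2
```

```bash
python3 -m handwheel '[[[0.06,0,0,0],[0,0,0,0],[0,0,0,0]]]'
python3 -m handwheel '[[[0.05,0,0,0],[0,0,0,0],[0,0,0,0]]]'
```

```text
time: 40.37
tool_pos: [646.7, 8.3, 194.8]
tcp_rot: [0.191, 1.571, -1.545]
contact_force: [-0.2, -0.7, -1.8]
grip_width: 42.7
time: 40.62
tool_pos: [646.8, 8.2, 194.7]
tcp_rot: [1.416, 1.57, -0.321]
contact_force: [-0.5, 0.3, 0.7]
grip_width: 42.3
```

```bash
python3 -m handwheel '[[[0.04,0,0,0],[0,0,0,0],[0,0,0,0]]]'
python3 - <<'E'
from h import *
p,_=bot.capture("side"); cv2.imwrite("pics/s9.png",cv2.resize(p[80:320,180:420],None,fx=2.5,fy=2.5)[:,:,::-1])
E
```

```text
time: 40.87
tool_pos: [647.0, 8.2, 194.6]
tcp_rot: [1.574, 1.57, -0.163]
contact_force: [-0.8, -0.6, 4.5]
grip_width: 42.3
```

View pics/s9.png

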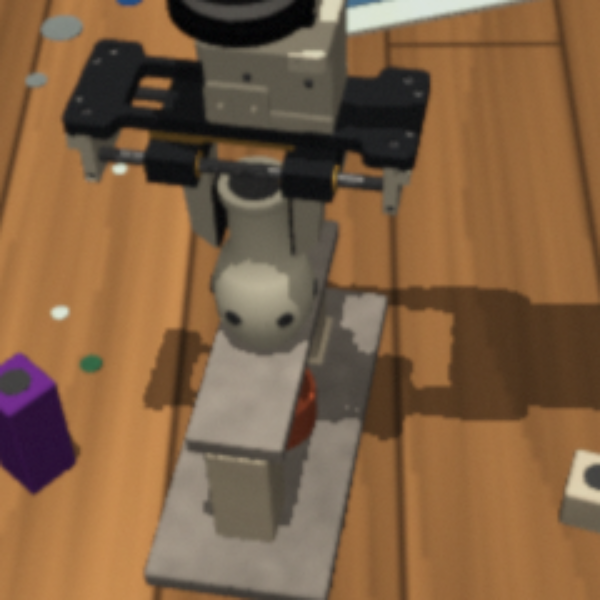

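The vase stands mid-bridge (262,290 in the crop). I release it and rise straight up.

```bash
python3 -m handwheel '[[[0,0,0,0],[0,0,0,0],[0,0,0,0],[0,0,0,0],[0,0,0,0],[0,0,0,0],[0,0,0,0],[0,0,0,0]]]' 1
python3 -m handwheel '[[[-0.4,0,0,0],[-1,0,0,0],[-1.8,0,0,0],[-2,0,0,0],[-2,0,0,0],[-2,0,0,0],[-1.5,0,0,0],[-0.5,0,0,0]]]'
python3 go.py 450 -200 300 -9.5
```

```text
time: 41.58
tool_pos: [646.7, 8.3, 193.8]
tcp_rot: [-0.931, 1.571, -2.668]
contact_force: [-1.3, -0.5, 0.0]
grip_width: 89.9
time: 42.25
tool_pos: [647.6, 8.2, 310.1]
tcp_rot: [1.62, 1.565, -0.116]
contact_force: [0.6, 0.1, 0.6]
grip_width: 92.0
t 42.25 tcp [647.6   8.2 310.1] xaxis [ 0.006 -0.001 -1.   ] jaw -9.51 q [-0.11  0.54  0.99 -0.    1.61  0.06] F [0.6 0.1 0.6] w 92.0
turn rad -0.0 then tool shift cm [  0.9  -16.06  23.8 ]
```

```bash
python3 -m handwheel '[[[0,-0.8,1.2,0],[0,-1.8,2.6,0],[0,-2,3,0],[0,-2,3,0],[0,-2,3,0],[0,-2,3,0],[0,-1.8,2.6,0],[0,-1,1.2,0]]]'
python3 -m handwheel '[[[0,0,0,0],[0,0,0,0],[0,0,0,0],[0,0,0,0]]]'
python3 - <<'E'
from h import *
p,w=cloud("top"); cv2.imwrite("pics/t10.png",p[:,:,::-1])
B={"shelf":((255,185,395,268),8,24),"bridge":((265,190,385,260),112,130),"vase":((290,190,370,260),232,250),"short":((275,305,315,345),28,45),"jar":((150,215,215,270),120,140)}
for k,(b,lo,hi) in B.items(): print(k,rect(w,box(*b),lo,hi))
s,ws=cloud("side"); cv2.imwrite("pics/s10.png",s[:,:,::-1])
for l in["set_post","tall_post","dish","vase","bridge"]:
    print(l,[(np.round(x['point']),round(x['conf'],2)) for x in bot.spot_point("side",l)[:2]])
b=box(230,90,345,320); P=ws[b]; P=P[~np.isnan(P[:,0])]
from scipy.optimize import least_squares
P=P[np.hypot(P[:,0]-647,P[:,1]-8)<40]
for lo,hi in((125,140),(140,155),(155,170),(170,185),(196,210),(210,225)):
    Q=P[(P[:,2]>lo)&(P[:,2]<hi)]
    r=least_squares(lambda s:np.hypot(Q[:,0]-s[0],Q[:,1]-s[1])-s[2],[646,8,25],loss='soft_l1'); print(lo,len(Q),np.round(r.x,1))
E
```

```text
time: 42.92
tool_pos: [479.8, -165.0, 306.1]
tcp_rot: [-0.424, 1.57, -2.163]
contact_force: [0.5, -1.2, 1.1]
grip_width: 91.8
time: 43.25
tool_pos: [482.9, -162.1, 305.8]
tcp_rot: [3.128, 1.571, 1.392]
contact_force: [0.5, 0.3, -0.6]
grip_width: 91.8
shelf (((646.5390014648438, 7.7502288818359375), (270.3924865722656, 120.26805114746094), 80.61538696289062), np.float64(16.07748351921657), 3642)
bridge (((637.689453125, -45.60741424560547), (92.46277618408203, 60.37773895263672), 80.45298767089844), np.float64(120.26925672949687), 1118)
vase (((646.7142944335938, 7.962505340576172), (42.68143844604492, 42.52537155151367), 18.243499755859375), np.float64(240.45684829992052), 484)
short (((429.8324890136719, 69.72906494140625), (39.39212417602539, 40.24187469482422), 72.8051528930664), np.float64(36.14010373880535), 354)
jar (((608.9326782226562, 300.212158203125), (67.3693618774414, 68.70228576660156), 0.2555640935897827), np.float64(129.66084939655843), 993)
set_post [(array([278., 286.]), 0.98), (array([194., 267.]), 0.85)]
tall_post [(array([300., 212.]), 0.61)]
dish [(array([288., 252.]), 0.64)]
vase [(array([287., 208.]), 0.89)]
bridge [(array([289., 215.]), 0.71)]
125 79 [645.4   1.2  32.2]
140 223 [645.9   6.   31.5]
155 370 [645.9   6.7  30.5]
170 411 [645.8   7.1  25.8]
196 166 [645.8   6.4  17.7]
210 175 [645.9   6.3  17.8]
```

View pics/t10.png

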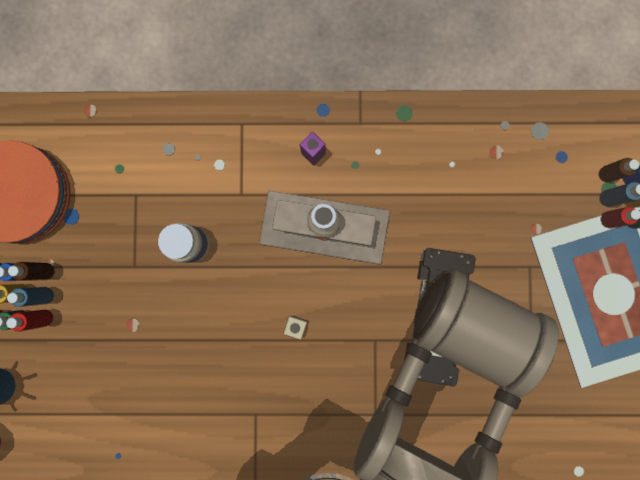

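View pics/s10.png

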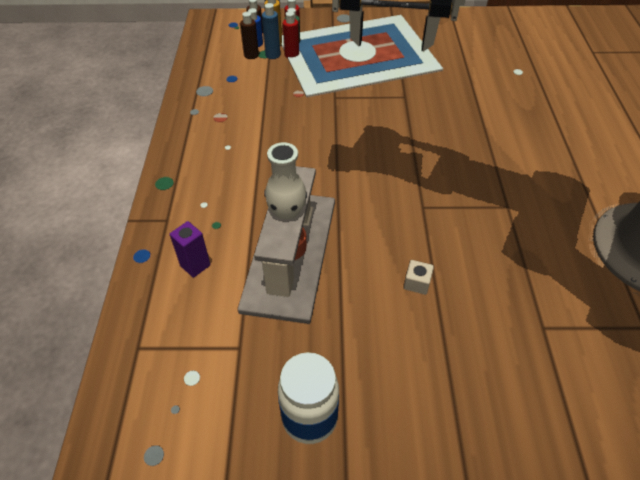

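The tier is built. The vase is upright and centred (lip at 646.7, 8.0; 240 mm high), the bridge is level at 120 mm, and the short post and jar have not moved. I hand the job in.

```bash
python3 -c "
from plant import bot
print(bot.close_job())"
```

```text
the job is handed in; nothing more can be done
None
```

The tier is built and the job was handed in at about 43 s of the 128 s. No verdict is reported, so the numbers below are my own camera measurements.

I placed the dish first, then the loose pale tall post on the mark, then the bridge, then the vase. I left the purple look-alike alone. Everything is released and the arm is clear.

| Item | Last check |
|---|---|
| Tall post | Within about 1 mm of the mark; measured before the bridge went on |
| Dish | About 1 mm from the shelf centre; measured before the bridge went on |
| Bridge | Within 0.3 mm and about 0.1° of the shelf, top at 120 mm; measured before the vase went on, still level at 120 mm afterwards |
| Vase | Lip within 0.3 mm of the shelf centre, 240 mm high, and upright |
| Set post | Moved under 0.5 mm; measured before the bridge covered it |
| Short post and jar | Moved under 0.2 mm |

**Not re-measured:** once the bridge was on, the tall post, set post and dish were mostly hidden from the top camera. After that I only saw them in the side view, which showed nothing disturbed.

**Disagreements:**
- **Vase grip:** the width read 42 mm instead of the 36 mm neck. After a regrip at a different height it still read 42 mm, so the fingers were holding the lip. The vase still hung and stood straight.
- **Vase side fit:** the lowest slice of the standing vase (125–140 mm) came out several mm off in y, from few points. I discounted it because the other slices agree.

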